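# Put the cooper's scraper and try square back in the shadow tray

## Robot

A 6-joint arm with a two-finger parallel gripper is mounted at the origin on the work surface. World frame = base frame: x ahead of the robot, y to its left, z up, the work surface at z = 0. Lengths are in m, angles in degrees, forces in N, time in s.
With the tool pointing down it reaches from about 0.25 to 0.725 m from the base axis. Payload 9.7 kg.
Tool frame: the origin (TCP) lies at the very end of the fingers, on their centre line; the grasp point (between the pads) lies 19 mm behind it; z points along the fingers, y is the line along which they close (so a half turn about z gives the same grasp; the last joint's range is limited). The gripper opens to 85 mm and grips with 20 to 120 N. Pads are 22 mm wide; open, the fingers measure 114 mm over their backs; the gripper's body (76 mm by 85 mm) begins 54 mm behind the grasp point. The pads swing forward as they close: fully open they stand 13 mm farther back than shut.
Start: joints at [64.286, 4.979, 10.078, 95.1, 0, 90], TCP at [0.239, 0.496, 0.231] pointing down, gripper open.
Joint ranges: [-179.16, 179.16], [-48.56, 103.87], [-65.8, 70.77], [-126.05, 130.52], [-82.76, 87.17], [-180, 180]. Speed limits (degrees/s): [127.2, 127.2, 147.25, 180, 180, 180].

## Interface

Orientations are given as a 3x3 rotation matrix whose columns are the frame's x, y, z axes.
In Python, from cell import robot gives the robot as it stands.
- The arm moves only by the tool servo_tool, never from a script. Its argument "moves" is a list of rows, each an object with "linear": the shift along the tool's x, y, z in mm, a list of three; "dr": the turn, a rotation vector about the tool's x, y, z in rad, a list of three; "hand": the opening, from 0 (shut) to 1 (fully open). A call has 1 to 12 rows; each row shifts and turns the commanded pose from where the row before left it, along the tool's axes as they then stand; what a row does not reach is not made up. A row lasts 1/8 s, in which the tool goes at most 62.5 mm and 10.7 degrees, less where a joint would pass 70% of its speed; a pose out of reach is approached as far as the arm can. A call with a gripper value outside its range is refused whole. The fingers move at their own pace and stop on an object; "force" is the grip in N (left out, the last holds). Time passes only in rows, so rows that do not move let the fingers close. It gives the time, the measured TCP pose, the force, the opening and the grip force at its end, in the units of the state.
- robot.read_state(): the state, without advancing time (a new reading comes with each control period).
- robot.read_camera(name): name is "side" or "top"; returns a dict with "image" (480x640x3 uint8, red, green, blue), "camera_matrix" (3x3 intrinsics, pixels), "k1" (the pictures are not rectified: a ray, as slopes to the right and down, at radius r is drawn at 1 + k1 r^2 times it, then the intrinsics apply), "pose" (4x4, takes a point from camera to world coordinates). Camera axes: x right, y down, z forward; pixel columns grow to the right and rows downward; lengths in m; the calibration is good to about 2 mm. A picture is of the moment at which its call begins. There is no depth.
- robot.hand_in(): hands the job in; it is judged then, once.
The state is a dict: "clock": time; "qpos": joint angles; "qd": joint speeds; "tau": joint torques, N m; "position": TCP position; "tcp_rot": TCP orientation; "contact_force": force on the tool from outside, world axes, zero at the start; "wrist_torque": the same for the moment, N m; "grip_width": finger opening in m; "finger_force": force on a finger pad.
Only numpy, scipy, OpenCV 4.12 (cv2) and the standard library are available. Lean on these libraries where they do the work, as an engineer would, in place of code of your own. Each camera call takes 0.05 s, during which the arm holds its last target. There are 200 camera calls.

## Task

Tidy the cooper's bench: lay the wooden-handled scraper and the try square in their own cut-outs in the black and yellow shadow tray, so that each lies flat on the bottom of its cut-out. Set them down rather than dropping them, and leave the blue-handled spatula where it lies.

Things in the scene. Friction and masses are not known exactly. Their poses are not given: they have to be found in the camera images.
- scraper_grip (a point): Scraper lying flat: brown wooden handle 100 long, 26 wide, 30 mm high, brass band in front; flat steel blade 75 wide, 4 mm thick, level with the underside, running 60 mm past the handle. 150 g. Point: middle of the handle, 15 mm above the underside; x along the handle towards the blade (edge at x +110), y across, z up. Grip across the handle (along y), on its upper half.
- square_grip (a point): Try square lying flat: dark wooden stock with brass face, 24 (x) by 120 (y) by 30 mm high; steel blade 4 mm thick, level with the underside, at a right angle from the stock's +y end (x +12 to +142, y +20 to +60). 170 g. Point: middle of the stock, 15 mm above the underside; x in the blade's direction, y along the stock, z up. Grip across the stock (along x), on its upper half.
- tray: Fixed tray 216 (x) by 310 (y) by 15 mm; origin: centre of underside. Black top with T (scraper) and L (square) cut-outs 10 mm deep, yellow floor, 12 mm play all round. Home, the tools' points are at x -30, y -85, z 20 (scraper) and x -65, y 68, z 20 mm (square), their x along the tray's x. They stand 20 mm proud; keep fingertips above the tray top: no room for them in the cut-outs.
- spatula_mid (a point): Bystander: blue-handled glue spatula, fits no cut-out. Handle 90 by 30 by 30 mm, steel blade 105 wide, 50 mm long. Point: middle of the handle, 15 mm up; x towards the blade. Lies beyond the tray, to the left or right. Unlisted: red reel with crank (62 mm high) opposite it, wooden mallet (65) beyond the tray, bung (40) between robot and tray.

How it is judged:
By the outcome, as a careful person would: the job done as asked, in the order asked, and still so for the second after the job is handed in, with the robot touching nothing.
It also fails if it takes over 54 s, if anything falls off the work surface, if the arm or the gripper's body presses on something with over 40 N, if the wrist force passes 120 N, or if a joint passes its speed limit or range.

## Working session

There is one attempt and no reset: what is moved stays moved. The work goes in short steps, Python scripts to look and compute and a tool call to move; the robot and the scene stay as the last step left them, time stands still between calls to the robot, and variables do not carry over. Pictures are saved under pics/ and viewed, at most 11 in all, crops included, and the job is handed in when it is done.

Besides the shell and the picture viewer there is one more tool, called after "Call:" by a JSON object that holds its "api" and its "payload", one argument or row to a line. servo_tool: Moves the arm, as the interface text tells. Its arguments: {"type":"object","properties":{"moves":{"type":"array","items":{"type":"object","properties":{"linear":{"type":"array","items":{"type":"number"}},"dr":{"type":"array","items":{"type":"number"}},"hand":{"type":"number"}}}},"force":{"type":"number"}},"required":["moves"]}

```bash
mkdir -p pics; python3 - <<'E'
from cell import robot
import cv2,numpy as np
for n in("top","side"):
    c=robot.read_camera(n); cv2.imwrite(f"pics/{n}0.png",c["image"][:,:,::-1])
    print(n,c["camera_matrix"].tolist(),c["k1"],np.round(c["pose"],4).tolist())
s=robot.read_state();print(s["clock"],s["position"],np.round(s["tcp_rot"],3).tolist(),s["grip_width"])
E
```

```text
top [[530.218206941585, 0.0, 320.87000573559214], [0.0, 530.218206941585, 242.18083042414733], [0.0, 0.0, 1.0]] 0.02317651012871029 [[0.0123, -0.9816, 0.1903, 0.3136], [-0.9997, -0.0077, 0.0249, -0.0238], [-0.023, -0.1906, -0.9814, 1.2276], [0.0, 0.0, 0.0, 1.0]]
side [[441.5713816995646, 0.0, 322.2485454529598], [0.0, 441.5713816995646, 242.41599032420072], [0.0, 0.0, 1.0]] -0.07383947037574767 [[0.9271, -0.2291, 0.2966, 0.3024], [-0.3745, -0.5367, 0.7562, -0.6701], [-0.0141, -0.8121, -0.5833, 0.5389], [0.0, 0.0, 0.0, 1.0]]
0.1 [0.23855335 0.49536094 0.23064588] [[-0.901, 0.434, -0.001], [0.434, 0.901, -0.001], [0.0, -0.001, -1.0]] 0.08582581553387099
```

View pics/top0.png

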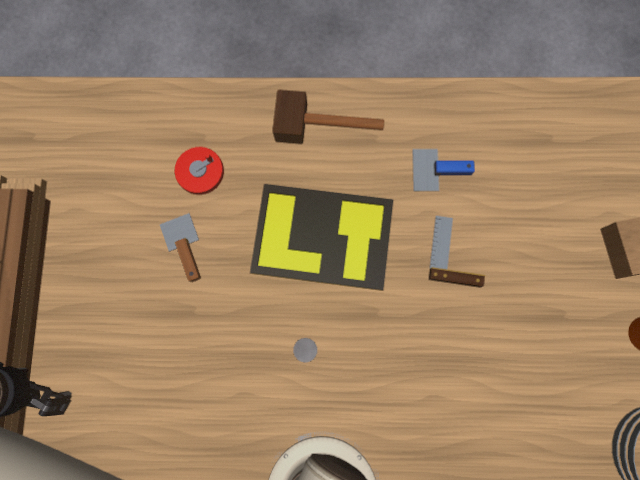

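View pics/side0.png

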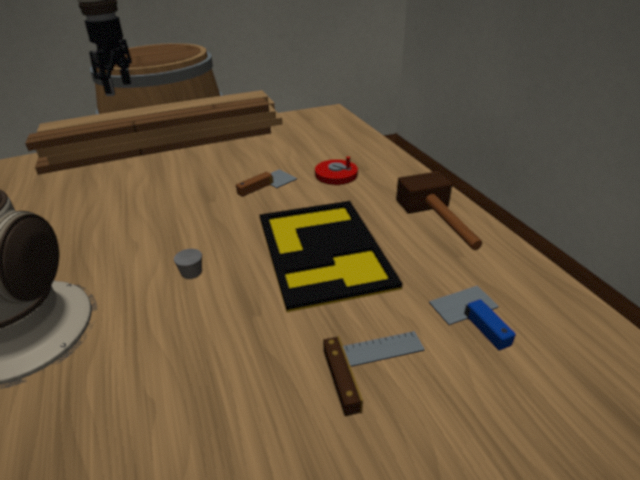

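The top view shows the scraper at about (185,250), the square at (450,255), the tray centred at (322,237), the bung at (305,350), the spatula at (445,169) and the reel at (199,170). Next I'll view enlarged crops.

```bash
python3 - <<'E'
import cv2,numpy as np
im=cv2.imread("pics/top0.png")
a=cv2.resize(im[205:290,150:210],None,fx=6.6667,fy=7,interpolation=cv2.INTER_CUBIC)[:, :]
a=cv2.resize(im[205:290,150:210],(420,595),interpolation=cv2.INTER_CUBIC)
b=cv2.resize(im[208:293,425:490],(380,497),interpolation=cv2.INTER_CUBIC)
b=cv2.resize(im[208:293,428:482+6],(360,510),interpolation=cv2.INTER_CUBIC)
o=np.zeros((600,800,3),np.uint8);o[:595,:420]=a;o[:510,430:790]=b
cv2.imwrite("pics/crop.png",o)
t=cv2.resize(im[178:298,242:402],(800,600),interpolation=cv2.INTER_CUBIC);cv2.imwrite("pics/tray.png",t)
E
```

```text
(no output)
```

View pics/crop.png

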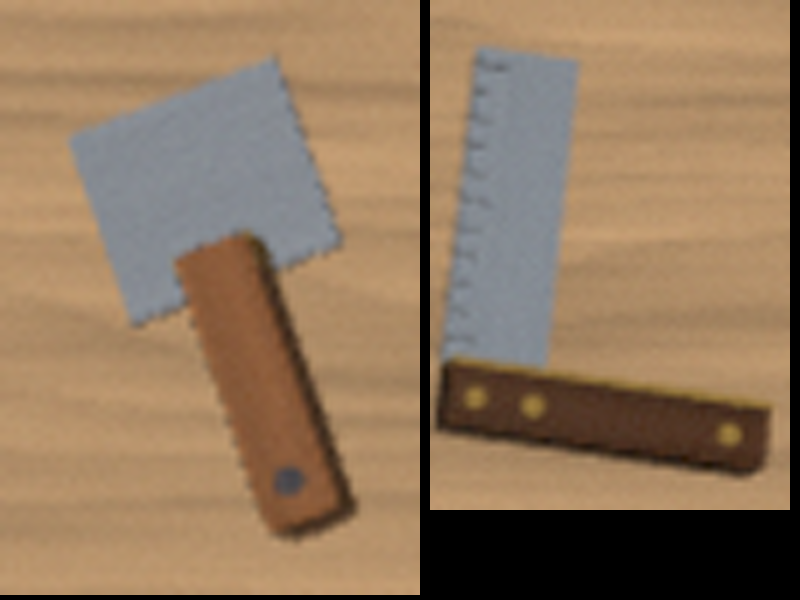

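View pics/tray.png

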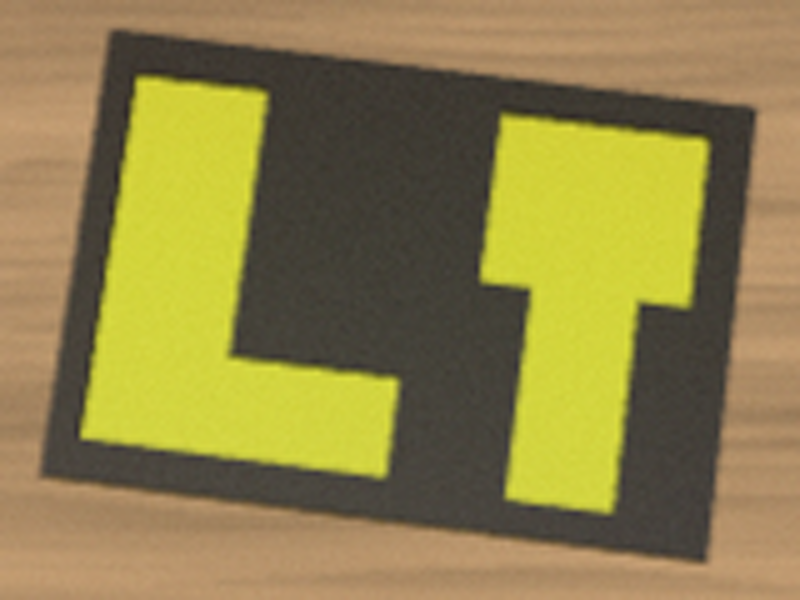

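```bash
cat > h.py <<'E'
import numpy as np,cv2
from scipy.optimize import least_squares
K=np.array([[530.2182,0,320.87],[0,530.2182,242.1808],[0,0,1]]);k1=0.02317651
P=np.array([[0.0123,-0.9816,0.1903,0.3136],[-0.9997,-0.0077,0.0249,-0.0238],[-0.023,-0.1906,-0.9814,1.2276]])
def pt(uv,z):
    n=cv2.undistortPoints(np.array([[uv]],float),K,np.array([k1,0,0,0.]))[0,0]
    d=P[:,:3]@[n[0],n[1],1]; c=P[:,3]; return (c+d*(z-c[2])/d[2])[:2]*1000
def fit(loc,uv,z,s,off,w=None):
    m=np.array([pt((np.array(u)+.5)/s-.5+off,zz/1000) for u,zz in zip(uv,z)]);L=np.array(loc,float)
    R=lambda a:np.array([[np.cos(a),-np.sin(a)],[np.sin(a),np.cos(a)]])
    w=np.ones(len(L)) if w is None else np.array(w)
    f=lambda p:((L@R(p[2]).T+p[:2]-m)*w[:,None]).ravel()
    r=min((least_squares(f,[*m.mean(0),a]) for a in(0,1.5,-1.5,3)),key=lambda r:r.cost)
    print(np.round([*r.x[:2],np.degrees(r.x[2])],1),"res",((L-0)@R(r.x[2]).T+r.x[:2]-m).round(1).tolist()); return r.x
E
python3 - <<'E'
from h import *
t=fit([(108,155),(108,-155),(-108,-155),(-108,155)],[(110,30),(755,107),(707,562),(42,477)],[15]*4,5,(242,178))
q=fit([(142,60),(142,20),(12,60),(12,-60),(-12,60)],[(47,47),(149,62),(17,360),(340,405),(8,430)],[4,4,30,30,30],6,(428,208))
s=fit([(110,37.5),(110,-37.5),(50,13),(50,-13),(-50,13),(-50,-13)],[(70,137),(276,57),(177,263),(245,235),(272,530),(335,508)],[4,4,30,30,30,30],7,(150,205))
c,n=np.cos(t[2]),np.sin(t[2])
for h in((-30,-85),(-65,68)):print("home",t[0]+c*h[0]-n*h[1],t[1]+n*h[0]+c*h[1])
print("bung",pt((305,345),.04),"reel",pt((199,170),.05))
E
```

```text
[564.4   4.5  -6.7] res [[-0.4, 0.5], [-0.2, -1.0], [0.4, -0.6], [0.2, 1.1]]
[ 468.2 -300.9   -8.1] res [[-0.1, 0.7], [0.1, 0.7], [-0.6, -0.6], [-1.7, 0.5], [2.3, -1.3]]
[503.6 315.5  22.2] res [[-0.3, 0.1], [-0.5, -0.7], [1.7, 2.1], [1.9, -0.0], [-2.6, 1.2], [-0.2, -2.7]]
home 524.678561583274 -76.43957793664116
home 507.6986077735306 79.5914483646012
bung [313.3094385   38.40605319] reel [711.27346159 292.65167025]
```

Call:
{"api": "servo_tool", "payload": {
  "moves": [
    {"linear":[-20,-3,0],"hand":1},
    {"linear":[-37,-6,10]},
    {"linear":[-37,-6,10]},
    {"linear":[-37,-6,10]},
    {"linear":[-37,-6,10]},
    {"linear":[-37,-6,10]},
    {"linear":[-37,-6,10]},
    {"linear":[-37,-6,10]},
    {"linear":[-37,-2,10]},
    {"dr":[0,0,-0.1]},
    {"linear":[0,0,0]}
  ]
}}

```text
validation failed for argument at $.mo...
```

```bash
cat > go.py <<'E'
import sys,numpy as np
from scipy.spatial.transform import Rotation as Ro
from cell import robot
# target x y z(mm) ydir(deg): shift in current tool axes, turn needed
x,y,z,a=map(float,sys.argv[1:5]); s=robot.read_state(); R=np.array(s["tcp_rot"]);p=np.array(s["position"])*1000
a=np.radians(a); yt=np.array([np.cos(a),np.sin(a),0]); zt=np.array([0,0,-1.]); T=np.c_[np.cross(yt,zt),yt,zt]
rv=Ro.from_matrix(R.T@T).as_rotvec()
print("t",round(s["clock"],2),"pos",p.round(1),"ydir",np.degrees(np.arctan2(R[1,1],R[0,1])).round(1),"q",np.round(s["qpos"],1),"w",round(s["grip_width"]*1e3,1),"ff",s["finger_force"],"F",np.round(s["contact_force"],1))
print("shift",(R.T@(np.array([x,y,z])-p)).round(1),"turn",rv.round(4),"shift after turn",(T.T@(np.array([x,y,z])-p)).round(1))
E
python3 go.py 503.6 315.5 100 112.2
```

```text
t 0.1 pos [238.6 495.4 230.6] ydir 64.3 q [64.3  5.  10.  95.1  0.  90. ] w 85.8 ff 0.0 F [0.2 0.2 0.5]
shift [-316.8  -46.9  130.7] turn [-1.100e-03 -5.000e-04 -8.363e-01] shift after turn [-177.4 -266.7  130.6]
```

Call:
{"api": "servo_tool", "payload": {
  "moves": [
    {"linear":[-20,-3,0],"dr":[0,0,0],"hand":1},
    {"linear":[-37,-6,10],"dr":[0,0,0],"hand":1},
    {"linear":[-37,-6,10],"dr":[0,0,0],"hand":1},
    {"linear":[-37,-6,10],"dr":[0,0,0],"hand":1},
    {"linear":[-37,-6,10],"dr":[0,0,0],"hand":1},
    {"linear":[-37,-6,10],"dr":[0,0,0],"hand":1},
    {"linear":[-37,-6,10],"dr":[0,0,0],"hand":1},
    {"linear":[-37,-6,10],"dr":[0,0,0],"hand":1},
    {"linear":[-37,-2,10],"dr":[0,0,0],"hand":1},
    {"linear":[0,0,0],"dr":[0,0,-0.1],"hand":1},
    {"linear":[0,0,0],"dr":[0,0,0],"hand":1}
  ]
}}

```text
clock: 1.48
position: [0.5035, 0.3149, 0.1509]
tcp_rot: [[-0.939, 0.344, -0.001], [0.344, 0.939, -0.001], [0.0, -0.001, -1.0]]
contact_force: [0.4, 0.4, 0.5]
grip_width: 0.0851
finger_force: 0.0
```

```bash
python3 go.py 503.6 315.5 100 112.2
```

```text
t 1.48 pos [503.5 314.9 150.9] ydir 69.9 q [32.  10.2  6.9 86.8 -0.  52.1] w 85.1 ff 0.0 F [0.4 0.4 0.5]
shift [ 0.1  0.7 50.9] turn [-5.000e-04 -6.000e-04 -7.381e-01] shift after turn [-0.3  0.6 50.9]
```

Call:
{"api": "servo_tool", "payload": {
  "moves": [
    {"linear":[0,0,10],"dr":[0,0,-0.15],"hand":1},
    {"linear":[0,0,15],"dr":[0,0,-0.15],"hand":1},
    {"linear":[0,0,15],"dr":[0,0,-0.15],"hand":1},
    {"linear":[0,0,15],"dr":[0,0,-0.15],"hand":1},
    {"linear":[0,0,15],"dr":[0,0,-0.138],"hand":1},
    {"linear":[0,0,20],"dr":[0,0,0],"hand":1},
    {"linear":[0,0,20],"dr":[0,0,0],"hand":1},
    {"linear":[0,0,15],"dr":[0,0,0],"hand":1},
    {"linear":[0,0,8],"dr":[0,0,0],"hand":1},
    {"linear":[0,0,5],"dr":[0,0,0],"hand":1},
    {"linear":[0,0,0],"dr":[0,0,0],"hand":1},
    {"linear":[0,0,0],"dr":[0,0,0],"hand":1}
  ]
}}

```text
clock: 2.98
position: [0.5032, 0.3163, 0.0139]
tcp_rot: [[-0.925, -0.379, 0.001], [-0.379, 0.925, 0.0], [-0.001, 0.0, -1.0]]
contact_force: [0.8, 1.0, 0.1]
grip_width: 0.0854
finger_force: 0.0
```

```bash
python3 go.py 503.6 315.5 12 112.2;python3 - <<'E'
from cell import robot
import cv2
c=robot.read_camera("top");a=cv2.resize(c["image"][190:310,120:240,::-1],(400,400),interpolation=cv2.INTER_CUBIC)
d=robot.read_camera("side");b=cv2.resize(d["image"][120:240,200:320,::-1],(400,400),interpolation=cv2.INTER_CUBIC)
cv2.imwrite("pics/g1.png",cv2.hconcat([a,b]))
E
```

```text
t 2.98 pos [503.2 316.3  13.9] ydir 112.3 q [32.1 12.3 -5.8 71.8  0.   9.9] w 85.4 ff 0.0 F [0.8 1.  0.1]
shift [-0.1 -0.9  1.9] turn [0.0002 0.0008 0.0017] shift after turn [-0.1 -0.9  1.9]
```

View pics/g1.png

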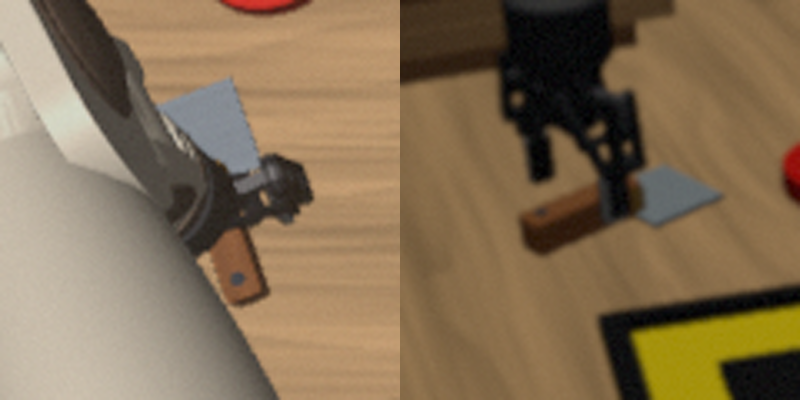

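The fingers straddle the scraper handle, with its back end at about (240,285) in the crop and the blade clear. Closing now.

Call:
{"api": "servo_tool", "payload": {
  "moves": [
    {"linear":[0,0,1],"dr":[0,0,0],"hand":0.6},
    {"linear":[0,0,0],"dr":[0,0,0],"hand":0.4},
    {"linear":[0,0,0],"dr":[0,0,0],"hand":0.1},
    {"linear":[0,0,0],"dr":[0,0,0],"hand":0.1},
    {"linear":[0,0,0],"dr":[0,0,0],"hand":0.1},
    {"linear":[0,0,0],"dr":[0,0,0],"hand":0.1},
    {"linear":[0,0,0],"dr":[0,0,0],"hand":0.1}
  ],
  "force": 70
}}

```text
clock: 3.95
position: [0.5031, 0.3161, 0.0126]
tcp_rot: [[-0.925, -0.379, 0.0], [-0.379, 0.925, 0.0], [-0.0, 0.0, -1.0]]
contact_force: [0.2, -0.2, 4.0]
grip_width: 0.0244
finger_force: 70.3
```

```bash
python3 go.py 524.7 -76.4 100 83.3
```

```text
t 3.95 pos [503.1 316.1  12.6] ydir 112.3 q [32.1 12.4 -5.9 71.7 -0.   9.8] w 24.4 ff 70.26493906974792 F [ 0.2 -0.2  4. ]
shift [ 128.9 -371.4  -87.5] turn [2.000e-04 4.000e-04 5.061e-01] shift after turn [ -67.2 -387.3  -87.4]
```

Call:
{"api": "servo_tool", "payload": {
  "moves": [
    {"linear":[0,0,-8],"dr":[0,0,0],"hand":0.1},
    {"linear":[0,0,-20],"dr":[0,0,0],"hand":0.1},
    {"linear":[0,0,-30],"dr":[0,0,0],"hand":0.1},
    {"linear":[0,0,-30],"dr":[0,0,0],"hand":0.1},
    {"linear":[0,0,0],"dr":[0,0,0.1],"hand":0.1},
    {"linear":[0,0,0],"dr":[0,0,0.15],"hand":0.1},
    {"linear":[0,0,0],"dr":[0,0,0.15],"hand":0.1},
    {"linear":[0,0,0],"dr":[0,0,0.106],"hand":0.1},
    {"linear":[0,0,0],"dr":[0,0,0],"hand":0.1}
  ]
}}

```text
clock: 5.08
position: [0.5027, 0.316, 0.1001]
tcp_rot: [[-0.993, 0.116, -0.001], [0.116, 0.993, -0.0], [0.001, -0.0, -1.0]]
contact_force: [1.4, -0.1, -1.6]
grip_width: 0.0246
finger_force: 69.6
```

Call:
{"api": "servo_tool", "payload": {
  "moves": [
    {"linear":[-4,-20,0],"dr":[0,0,0],"hand":0.1},
    {"linear":[-7,-40,0],"dr":[0,0,0],"hand":0.1},
    {"linear":[-7,-40,0],"dr":[0,0,0],"hand":0.1},
    {"linear":[-7,-40,0],"dr":[0,0,0],"hand":0.1},
    {"linear":[-7,-40,0],"dr":[0,0,0],"hand":0.1},
    {"linear":[-7,-40,0],"dr":[0,0,0],"hand":0.1},
    {"linear":[-7,-40,0],"dr":[0,0,0],"hand":0.1},
    {"linear":[-7,-40,0],"dr":[0,0,0],"hand":0.1},
    {"linear":[-7,-40,0],"dr":[0,0,0],"hand":0.1},
    {"linear":[-5,-30,0],"dr":[0,0,0],"hand":0.1},
    {"linear":[-2,-17,0],"dr":[0,0,0],"hand":0.1},
    {"linear":[0,0,0],"dr":[0,0,0],"hand":0.1}
  ]
}}

```text
clock: 6.58
position: [0.524, -0.0771, 0.1002]
tcp_rot: [[-0.993, 0.117, -0.0], [0.117, 0.993, 0.0], [0.0, 0.0, -1.0]]
contact_force: [0.1, 0.4, -2.8]
grip_width: 0.0241
finger_force: 69.5
```

```bash
python3 go.py 524.7 -76.4 40 83.3;python3 - <<'E'
from cell import robot
import cv2
c=robot.read_camera("top");a=c["image"][100:420,160:480,::-1]
d=robot.read_camera("side");b=d["image"][120:440,160:480,::-1]
cv2.imwrite("pics/g2.png",cv2.resize(cv2.hconcat([a,b]),(800,400),interpolation=cv2.INTER_CUBIC))
E
```

```text
t 6.58 pos [524.  -77.1 100.2] ydir 83.3 q [-8.4  1.7 -7.9 80.5  0.  -1.6] w 24.1 ff 69.53571081161499 F [ 0.1  0.4 -2.8]
shift [-0.6  0.8 60.2] turn [ 0.     -0.0003 -0.0008] shift after turn [-0.6  0.8 60.2]
```

View pics/g2.png

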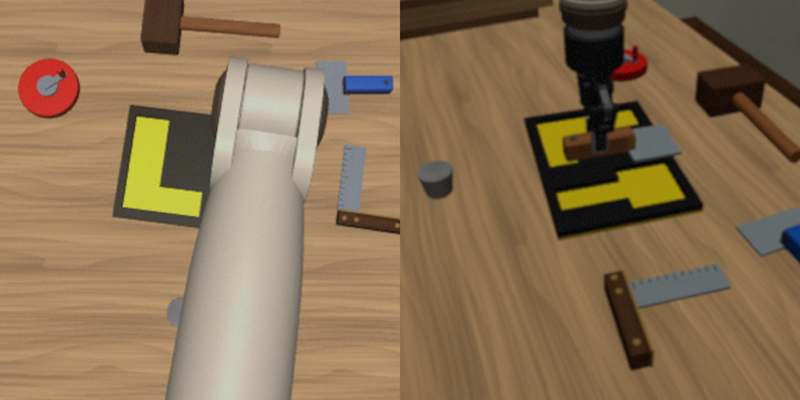

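The scraper is held level above the T cut-out. I'll lower part-way and check its alignment.

Call:
{"api": "servo_tool", "payload": {
  "moves": [
    {"linear":[0,0,15],"dr":[0,0,0],"hand":0.1},
    {"linear":[0,0,20],"dr":[0,0,0],"hand":0.1},
    {"linear":[0,0,18],"dr":[0,0,0],"hand":0.1},
    {"linear":[0,0,7],"dr":[0,0,0],"hand":0.1},
    {"linear":[0,0,0],"dr":[0,0,0],"hand":0.1},
    {"linear":[0,0,0],"dr":[0,0,0],"hand":0.1}
  ]
}}

```text
clock: 7.42
position: [0.5248, -0.0761, 0.041]
tcp_rot: [[-0.993, 0.116, 0.001], [0.116, 0.993, -0.0], [-0.001, -0.0, -1.0]]
contact_force: [-0.0, 0.5, -2.5]
grip_width: 0.0245
finger_force: 69.5
```

```bash
python3 go.py 524.7 -76.4 17 83.3;python3 - <<'E'
from cell import robot
import cv2
d=robot.read_camera("side");b=d["image"][195:315,250:410,::-1]
cv2.imwrite("pics/g3.png",cv2.resize(b,(800,600),interpolation=cv2.INTER_CUBIC))
E
```

```text
t 7.42 pos [524.8 -76.1  41. ] ydir 83.3 q [ -8.3   2.9 -13.2  73.8  -0.   -1.6] w 24.5 ff 69.54765915870667 F [-0.   0.5 -2.5]
shift [ 0.1 -0.3 24. ] turn [-0.      0.001   0.0002] shift after turn [ 0.1 -0.3 24. ]
```

View pics/g3.png

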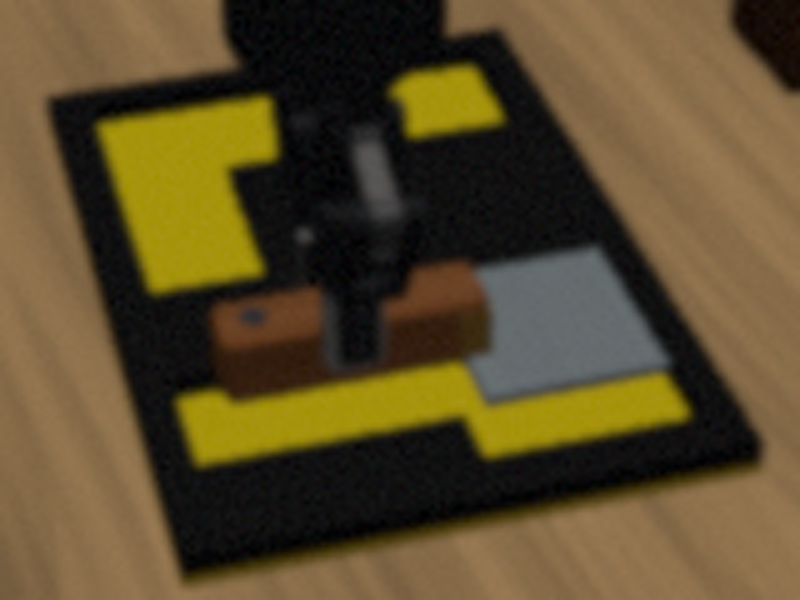

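The blade's front corners are at (602,246) and (670,365). The tray corners are at (52,98), (497,32), (760,447) and (183,570).

```bash
python3 - <<'E'
import h
from h import *
h.K=np.array([[441.57138,0,322.24855],[0,441.57138,242.41599],[0,0,1]]);h.k1=-0.07383947
h.P=np.array([[0.9271,-0.2291,0.2966,0.3024],[-0.3745,-0.5367,0.7562,-0.6701],[-0.0141,-0.8121,-0.5833,0.5389]])
o=(250,195)
t=fit([(-108,155),(108,155),(108,-155),(-108,-155)],[(52,98),(497,32),(760,447),(183,570)],[15]*4,5,o)
s=fit([(110,37.5),(110,-37.5),(-50,13),(-50,-13)],[(602,246),(670,365),(212,308),(232,394)],[32.4,32.4,58.4,28.4],5,o)
s=fit([(110,37.5),(110,-37.5)],[(602,246),(670,365)],[32.4,32.4],5,o)
c,n=np.cos(t[2]),np.sin(t[2])
for hh in((-30,-85),(-65,68)):print("home",t[0]+c*hh[0]-n*hh[1],t[1]+n*hh[0]+c*hh[1])
E
```

```text
[565.6  -1.8  -6.9] res [[-3.9, 0.4], [2.9, 0.7], [2.3, -3.0], [-1.2, 1.9]]
[530.4 -78.2  -7.4] res [[0.2, -0.8], [1.5, 0.5], [1.5, 6.2], [-3.2, -6.0]]
[529.8 -76.6  -8.2] res [[-0.1, -0.7], [0.1, 0.7]]
home 525.6241505234483 -82.56866071741867
home 509.2218680957734 73.52414863382208
```

Call:
{"api": "servo_tool", "payload": {
  "moves": [
    {"linear":[2,-2,6],"dr":[0,0,0],"hand":0.1},
    {"linear":[0,0,6],"dr":[0,0,0],"hand":0.1},
    {"linear":[0,0,4],"dr":[0,0,0],"hand":0.1},
    {"linear":[0,0,3],"dr":[0,0,0],"hand":0.1},
    {"linear":[0,0,2],"dr":[0,0,0],"hand":0.1},
    {"linear":[0,0,0],"dr":[0,0,0],"hand":0.1},
    {"linear":[0,0,0],"dr":[0,0,0],"hand":0.1}
  ]
}}

```text
clock: 8.35
position: [0.5223, -0.0779, 0.0194]
tcp_rot: [[-0.993, 0.117, 0.0], [0.117, 0.993, -0.0], [-0.0, -0.0, -1.0]]
contact_force: [-0.8, -0.2, -1.0]
grip_width: 0.0243
finger_force: 69.5
```

Call:
{"api": "servo_tool", "payload": {
  "moves": [
    {"linear":[0,0,1],"dr":[0,0,0],"hand":0.1},
    {"linear":[0,0,1],"dr":[0,0,0],"hand":0.1},
    {"linear":[0,0,0],"dr":[0,0,0],"hand":0.1},
    {"linear":[0,0,0],"dr":[0,0,0],"hand":0.1}
  ]
}}

```text
clock: 8.85
position: [0.5222, -0.0779, 0.0176]
tcp_rot: [[-0.993, 0.117, 0.0], [0.117, 0.993, -0.0], [-0.0, -0.0, -1.0]]
contact_force: [-1.9, 0.9, 2.7]
grip_width: 0.024
finger_force: 70.0
```

Call:
{"api": "servo_tool", "payload": {
  "moves": [
    {"linear":[0,0,0],"dr":[0,0,0],"hand":0.35},
    {"linear":[0,0,0],"dr":[0,0,0],"hand":0.45},
    {"linear":[0,0,0],"dr":[0,0,0],"hand":0.7},
    {"linear":[0,0,0],"dr":[0,0,0],"hand":0.7},
    {"linear":[0,0,-10],"dr":[0,0,0],"hand":0.8},
    {"linear":[0,0,-25],"dr":[0,0,0],"hand":1},
    {"linear":[0,0,-35],"dr":[0,0,0],"hand":1},
    {"linear":[0,0,-30],"dr":[0,0,0],"hand":1},
    {"linear":[0,0,0],"dr":[0,0,0],"hand":1}
  ]
}}

```text
clock: 9.98
position: [0.5236, -0.0781, 0.1205]
tcp_rot: [[-0.993, 0.117, 0.005], [0.117, 0.993, -0.001], [-0.005, -0.0, -1.0]]
contact_force: [0.4, -1.0, 0.3]
grip_width: 0.0855
finger_force: 0.0
```

```bash
python3 go.py 468.2 -300.9 100 -8.1;python3 go.py 468.2 -300.9 100 171.9
```

```text
t 9.97 pos [523.6 -78.1 120.5] ydir 83.3 q [-8.5  1.1 -6.2 82.4 -0.  -1.8] w 85.5 ff 0.0 F [ 0.4 -1.   0.3]
shift [  29.1 -227.8   20.4] turn [0.0037 0.0039 1.5954] shift after turn [-228.4  -23.4   20.5]
t 9.97 pos [523.6 -78.1 120.5] ydir 83.3 q [-8.5  1.1 -6.2 82.4 -0.  -1.8] w 85.5 ff 0.0 F [ 0.4 -1.   0.3]
shift [  29.1 -227.8   20.4] turn [-0.0039  0.0037 -1.5462] shift after turn [228.4  23.4  20.5]
```

Call:
{"api": "servo_tool", "payload": {
  "moves": [
    {"linear":[2,-18,0],"dr":[0,0,0],"hand":1},
    {"linear":[5,-40,0],"dr":[0,0,0.1],"hand":1},
    {"linear":[1,-40,0],"dr":[0,0,0],"hand":1},
    {"linear":[1,-40,0],"dr":[0,0,0],"hand":1},
    {"linear":[1,-40,0],"dr":[0,0,0],"hand":1},
    {"linear":[1,-30,0],"dr":[0,0,0],"hand":1},
    {"linear":[1,-20,0],"dr":[0,0,0],"hand":1},
    {"linear":[0,0,0],"dr":[0,0,0.14],"hand":1},
    {"linear":[0,0,0],"dr":[0,0,0.15],"hand":1},
    {"linear":[0,0,0],"dr":[0,0,0.15],"hand":1},
    {"linear":[0,0,0],"dr":[0,0,0.15],"hand":1},
    {"linear":[0,0,0],"dr":[0,0,0.15],"hand":1}
  ]
}}

```text
clock: 11.48
position: [0.4666, -0.2996, 0.1167]
tcp_rot: [[-0.572, 0.82, -0.001], [0.82, 0.572, 0.001], [0.001, -0.0, -1.0]]
contact_force: [-0.1, 0.9, 0.5]
grip_width: 0.0855
finger_force: 0.0
```

Call:
{"api": "servo_tool", "payload": {
  "moves": [
    {"linear":[0,0,0],"dr":[0,0,0.15],"hand":1},
    {"linear":[0,0,0],"dr":[0,0,0.15],"hand":1},
    {"linear":[0,0,0],"dr":[0,0,0.15],"hand":1},
    {"linear":[0,0,0],"dr":[0,0,0.15],"hand":1},
    {"linear":[0,0,0],"dr":[0,0,0.15],"hand":1},
    {"linear":[0,0,0],"dr":[0,0,0],"hand":1},
    {"linear":[0,0,0],"dr":[0,0,0],"hand":1}
  ]
}}

```text
clock: 12.35
position: [0.4668, -0.2996, 0.117]
tcp_rot: [[0.132, 0.991, -0.0], [0.991, -0.132, 0.0], [0.0, -0.0, -1.0]]
contact_force: [-0.0, -0.5, -0.6]
grip_width: 0.0854
finger_force: 0.0
```

```bash
python3 go.py 468.2 -300.9 12 -8.1;python3 - <<'E'
from cell import robot
import cv2
c=robot.read_camera("top");a=c["image"][178:298,242:402,::-1]
cv2.imwrite("pics/t1.png",cv2.resize(a,(800,600),interpolation=cv2.INTER_CUBIC))
E
```

```text
t 12.35 pos [ 466.8 -299.6  117. ] ydir -7.6 q [-32.7   4.9  -2.6  82.5   0.   64.9] w 85.4 ff 0.0 F [-0.  -0.5 -0.6]
shift [ -1.2   1.6 105. ] turn [-0.0005 -0.0002  0.0087] shift after turn [ -1.1   1.6 105. ]
```

View pics/t1.png

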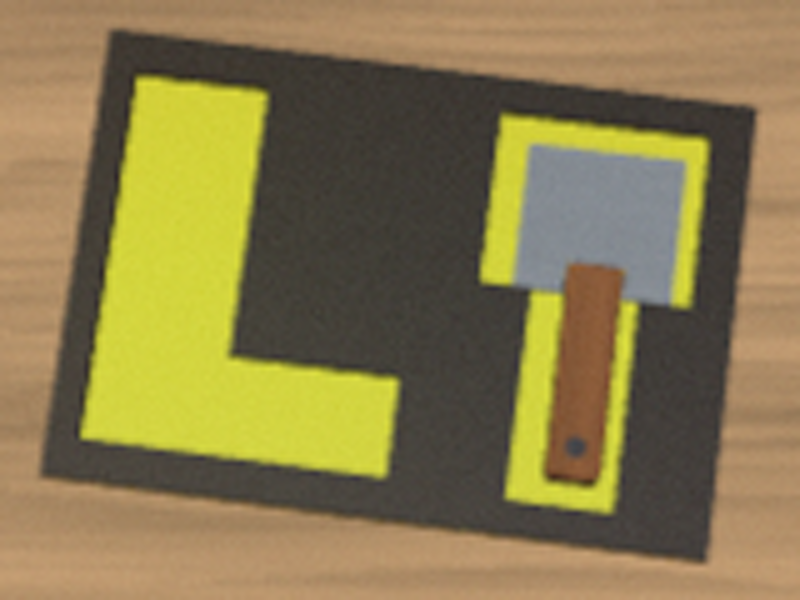

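The scraper lies in the T: front gap about 14 mm, side gaps about 14 and 11 mm, and the blade's rear edge at the shoulder line. I'll check that from the side later. Now the square.

Call:
{"api": "servo_tool", "payload": {
  "moves": [
    {"linear":[-1,1.6,10],"dr":[0,0,0.009],"hand":1},
    {"linear":[0,0,25],"dr":[0,0,0],"hand":1},
    {"linear":[0,0,25],"dr":[0,0,0],"hand":1},
    {"linear":[0,0,20],"dr":[0,0,0],"hand":1},
    {"linear":[0,0,15],"dr":[0,0,0],"hand":1},
    {"linear":[0,0,9],"dr":[0,0,0],"hand":1},
    {"linear":[0,0,0],"dr":[0,0,0],"hand":1},
    {"linear":[0,0,0],"dr":[0,0,0],"hand":1}
  ]
}}

```text
clock: 13.4
position: [0.4688, -0.301, 0.014]
tcp_rot: [[0.144, 0.99, 0.001], [0.99, -0.144, -0.001], [-0.0, 0.001, -1.0]]
contact_force: [0.5, 0.4, -0.3]
grip_width: 0.0857
finger_force: 0.0
```

```bash
python3 go.py 468.2 -300.9 12.5 -8.1;python3 - <<'E'
from cell import robot
import cv2
c=robot.read_camera("top");a=cv2.resize(c["image"][195:315,390:510,::-1],(300,300))
d=robot.read_camera("side")["image"][:,:,::-1];b=cv2.resize(d[310:430,290:410],(300,300))
e=cv2.resize(d[225:315,270:410],(600,386)[:2],interpolation=cv2.INTER_CUBIC)[:300]
e=cv2.resize(d[225:300,270:410],(600,300),interpolation=cv2.INTER_CUBIC)
cv2.imwrite("pics/g4.png",cv2.vconcat([cv2.hconcat([a,b]),e]))
E
```

```text
t 13.4 pos [ 468.8 -301.    14. ] ydir -8.3 q [-32.7   7.4 -11.4  71.1  -0.   65.6] w 85.7 ff 0.0 F [ 0.5  0.4 -0.3]
shift [ 0.  -0.7  1.5] turn [ 0.0009  0.0005 -0.0035] shift after turn [ 0.  -0.7  1.5]
```

View pics/g4.png

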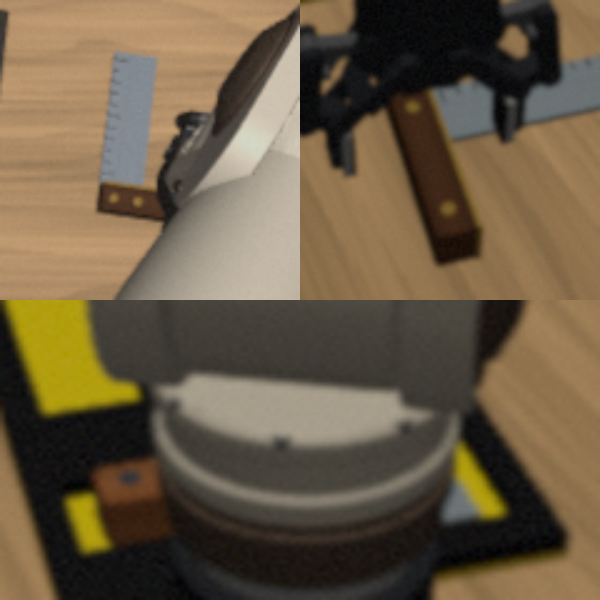

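The fingers straddle the stock, with the blade clear; the arm hides the scraper in this view. Closing.

Call:
{"api": "servo_tool", "payload": {
  "moves": [
    {"linear":[0,0,1.5],"dr":[0,0,0],"hand":0.6},
    {"linear":[0,0,0],"dr":[0,0,0],"hand":0.4},
    {"linear":[0,0,0],"dr":[0,0,0],"hand":0.1},
    {"linear":[0,0,0],"dr":[0,0,0],"hand":0.1},
    {"linear":[0,0,0],"dr":[0,0,0],"hand":0.1},
    {"linear":[0,0,0],"dr":[0,0,0],"hand":0.1},
    {"linear":[0,0,0],"dr":[0,0,0],"hand":0.1}
  ],
  "force": 80
}}

```text
clock: 14.38
position: [0.4687, -0.3009, 0.0122]
tcp_rot: [[0.145, 0.99, 0.001], [0.99, -0.145, -0.0], [-0.0, 0.001, -1.0]]
contact_force: [-0.2, 0.5, 5.8]
grip_width: 0.0223
finger_force: 80.1
```

Call:
{"api": "servo_tool", "payload": {
  "moves": [
    {"linear":[0,0,-8],"dr":[0,0,0],"hand":0.1},
    {"linear":[0,0,-20],"dr":[0,0,0],"hand":0.1},
    {"linear":[0,0,-30],"dr":[0,0,0],"hand":0.1},
    {"linear":[0,0,-30],"dr":[0,0,0],"hand":0.1},
    {"linear":[0,0,-10],"dr":[0,0,0],"hand":0.1},
    {"linear":[0,0,0],"dr":[0,0,0],"hand":0.1}
  ]
}}

```text
clock: 15.12
position: [0.4686, -0.3008, 0.1097]
tcp_rot: [[0.144, 0.99, 0.0], [0.99, -0.144, -0.0], [-0.0, 0.0, -1.0]]
contact_force: [-0.0, 0.3, -2.0]
grip_width: 0.0219
finger_force: 79.3
```

```bash
python3 go.py 508 79.6 110 -6.7
```

```text
t 15.12 pos [ 468.6 -300.8  109.7] ydir -8.3 q [-32.7   5.2  -3.1  81.7  -0.   65.6] w 21.9 ff 79.33847308158875 F [-0.   0.3 -2. ]
shift [382.2 -15.9  -0.4] turn [ 0.0003  0.0001 -0.0281] shift after turn [ 3.824e+02 -5.200e+00 -3.000e-01]
```

Call:
{"api": "servo_tool", "payload": {
  "moves": [
    {"linear":[0,0,0],"dr":[0,0,-0.028],"hand":0.1},
    {"linear":[20,0,0],"dr":[0,0,0],"hand":0.1},
    {"linear":[40,-1,0],"dr":[0,0,0],"hand":0.1},
    {"linear":[40,-1,0],"dr":[0,0,0],"hand":0.1},
    {"linear":[40,-1,0],"dr":[0,0,0],"hand":0.1},
    {"linear":[40,-1,0],"dr":[0,0,0],"hand":0.1},
    {"linear":[40,-1,0],"dr":[0,0,0],"hand":0.1},
    {"linear":[40,0,0],"dr":[0,0,0],"hand":0.1},
    {"linear":[40,0,0],"dr":[0,0,0],"hand":0.1},
    {"linear":[40,0,0],"dr":[0,0,0],"hand":0.1},
    {"linear":[30,0,0],"dr":[0,0,0],"hand":0.1},
    {"linear":[12,0,0],"dr":[0,0,0],"hand":0.1}
  ]
}}

```text
clock: 16.62
position: [0.5073, 0.0812, 0.1091]
tcp_rot: [[0.114, 0.993, -0.001], [0.993, -0.114, 0.0], [-0.0, -0.001, -1.0]]
contact_force: [-0.6, -0.3, -1.4]
grip_width: 0.0222
finger_force: 79.3
```

Call:
{"api": "servo_tool", "payload": {
  "moves": [
    {"linear":[0,0,15],"dr":[0,0,0],"hand":0.1},
    {"linear":[0,0,25],"dr":[0,0,0],"hand":0.1},
    {"linear":[0,0,20],"dr":[0,0,0],"hand":0.1},
    {"linear":[0,0,8],"dr":[0,0,0],"hand":0.1},
    {"linear":[0,0,0],"dr":[0,0,0],"hand":0.1},
    {"linear":[0,0,0],"dr":[0,0,0],"hand":0.1}
  ]
}}

```text
clock: 17.38
position: [0.5085, 0.079, 0.0425]
tcp_rot: [[0.117, 0.993, 0.001], [0.993, -0.117, 0.0], [0.0, 0.001, -1.0]]
contact_force: [-0.2, -0.1, -1.3]
grip_width: 0.0222
finger_force: 79.3
```

```bash
python3 go.py 508 79.6 17.2 -6.7;python3 - <<'E'
from cell import robot
import cv2
c=robot.read_camera("top");a=cv2.resize(c["image"][178:298,242:402,::-1],(400,300))
d=robot.read_camera("side")["image"][:,:,::-1];b=cv2.resize(d[185:305,250:410],(800,600),interpolation=cv2.INTER_CUBIC)
cv2.imwrite("pics/g5.png",b)
E
```

```text
t 17.38 pos [508.5  79.   42.5] ydir -6.7 q [  8.8   0.7 -15.2  73.9  -0.  105.6] w 22.2 ff 79.32607412338257 F [-0.2 -0.1 -1.3]
shift [ 0.6 -0.6 25.3] turn [ 0.001  -0.0002 -0.0004] shift after turn [ 0.6 -0.6 25.3]
```

View pics/g5.png

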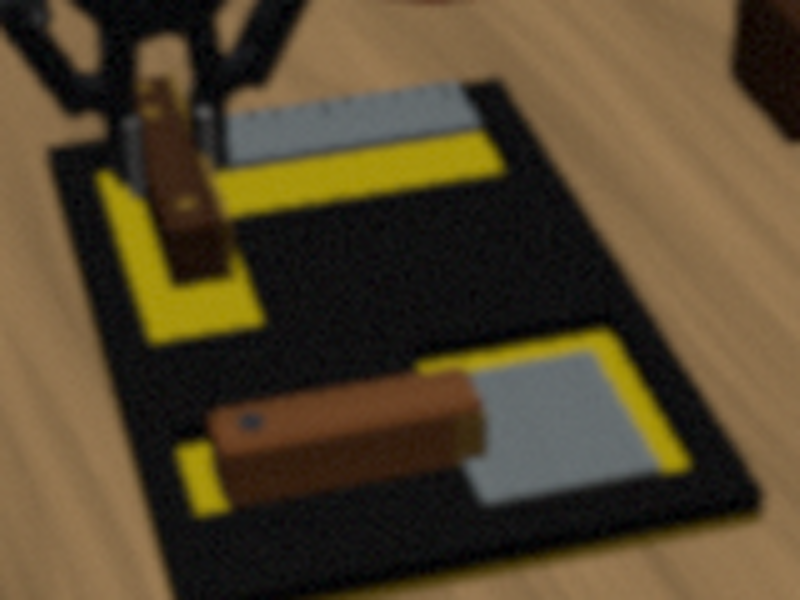

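The square is held level over the L. The scraper's handle and blade look level, with yellow visible at its front and rear. Lowering the square.

Call:
{"api": "servo_tool", "payload": {
  "moves": [
    {"linear":[0.6,-0.6,6],"dr":[0,0,0],"hand":0.1},
    {"linear":[0,0,6],"dr":[0,0,0],"hand":0.1},
    {"linear":[0,0,5],"dr":[0,0,0],"hand":0.1},
    {"linear":[0,0,4],"dr":[0,0,0],"hand":0.1},
    {"linear":[0,0,2],"dr":[0,0,0],"hand":0.1},
    {"linear":[0,0,0],"dr":[0,0,0],"hand":0.1},
    {"linear":[0,0,0],"dr":[0,0,0],"hand":0.1}
  ]
}}

```text
clock: 18.35
position: [0.5077, 0.0799, 0.019]
tcp_rot: [[0.117, 0.993, 0.0], [0.993, -0.117, 0.0], [0.0, 0.0, -1.0]]
contact_force: [0.3, 0.0, -2.1]
grip_width: 0.022
finger_force: 79.3
```

Call:
{"api": "servo_tool", "payload": {
  "moves": [
    {"linear":[0,0,1],"dr":[0,0,0],"hand":0.1},
    {"linear":[0,0,1],"dr":[0,0,0],"hand":0.1},
    {"linear":[0,0,0],"dr":[0,0,0],"hand":0.1},
    {"linear":[0,0,0],"dr":[0,0,0],"hand":0.1}
  ]
}}

```text
clock: 18.85
position: [0.5077, 0.0799, 0.0172]
tcp_rot: [[0.117, 0.993, 0.0], [0.993, -0.117, 0.0], [0.0, 0.0, -1.0]]
contact_force: [-2.8, -0.7, 5.9]
grip_width: 0.0224
finger_force: 80.1
```

```bash
python3 - <<'E'
import h
from h import *
h.K=np.array([[441.57138,0,322.24855],[0,441.57138,242.41599],[0,0,1]]);h.k1=-0.07383947
h.P=np.array([[0.9271,-0.2291,0.2966,0.3024],[-0.3745,-0.5367,0.7562,-0.6701],[-0.0141,-0.8121,-0.5833,0.5389]])
a=[(110,37.5),(110,-37.5),(-50,13),(-50,-13)]
# g3 held (known flat) vs g5 released, same corners, flat hypothesis
fit(a,[(602,246),(670,365),(212,308),(232,394)],[32.4,32.4,58.4,28.4],5,(250,195))
fit(a,[(597,350),(662,470),(208,410),(232,507)],[9,9,35,5],5,(250,185))
E
```

```text
[530.4 -78.2  -7.4] res [[0.2, -0.8], [1.5, 0.5], [1.5, 6.2], [-3.2, -6.0]]
[527.4 -81.3  -7.3] res [[-0.1, -0.3], [1.4, 0.0], [1.2, 2.5], [-2.5, -2.3]]
```

Call:
{"api": "servo_tool", "payload": {
  "moves": [
    {"linear":[0,0,0],"dr":[0,0,0],"hand":0.33},
    {"linear":[0,0,0],"dr":[0,0,0],"hand":0.45},
    {"linear":[0,0,0],"dr":[0,0,0],"hand":0.7},
    {"linear":[0,0,0],"dr":[0,0,0],"hand":0.7},
    {"linear":[0,0,-10],"dr":[0,0,0],"hand":0.8},
    {"linear":[0,0,-25],"dr":[0,0,0],"hand":1},
    {"linear":[0,0,-35],"dr":[0,0,0],"hand":1},
    {"linear":[0,0,-40],"dr":[0,0,0],"hand":1},
    {"linear":[0,0,-40],"dr":[0,0,0],"hand":1},
    {"linear":[25,0,0],"dr":[0,0,0],"hand":1},
    {"linear":[50,0,0],"dr":[0,0,0],"hand":1},
    {"linear":[50,0,0],"dr":[0,0,0],"hand":1}
  ]
}}

```text
clock: 20.35
position: [0.5224, 0.2052, 0.1679]
tcp_rot: [[0.118, 0.993, 0.001], [0.993, -0.118, 0.0], [0.001, 0.001, -1.0]]
contact_force: [1.2, -0.3, -0.4]
grip_width: 0.0852
finger_force: 0.0
```

Call:
{"api": "servo_tool", "payload": {
  "moves": [
    {"linear":[50,0,0],"dr":[0,0,0],"hand":1},
    {"linear":[30,0,0],"dr":[0,0,0],"hand":1},
    {"linear":[0,0,0],"dr":[0,0,0],"hand":1},
    {"linear":[0,0,0],"dr":[0,0,0],"hand":1}
  ]
}}

```text
clock: 20.85
position: [0.5314, 0.283, 0.1671]
tcp_rot: [[0.117, 0.993, 0.0], [0.993, -0.117, -0.0], [-0.0, 0.0, -1.0]]
contact_force: [-0.1, -1.0, -1.0]
grip_width: 0.0855
finger_force: 0.0
```

```bash
python3 - <<'E'
from cell import robot
import cv2
c=robot.read_camera("top")["image"][:,:,::-1];a=cv2.resize(c[178:298,242:402],(400,300),interpolation=cv2.INTER_CUBIC)
f=cv2.resize(c[75:375,100:500],(400,300))
d=robot.read_camera("side")["image"][:,:,::-1];b=cv2.resize(d[195:315,250:410],(400,300),interpolation=cv2.INTER_CUBIC)
g=cv2.resize(d,(400,300))
cv2.imwrite("pics/end.png",cv2.vconcat([cv2.hconcat([a,b]),cv2.hconcat([f,g])]))
E
```

View pics/end.png

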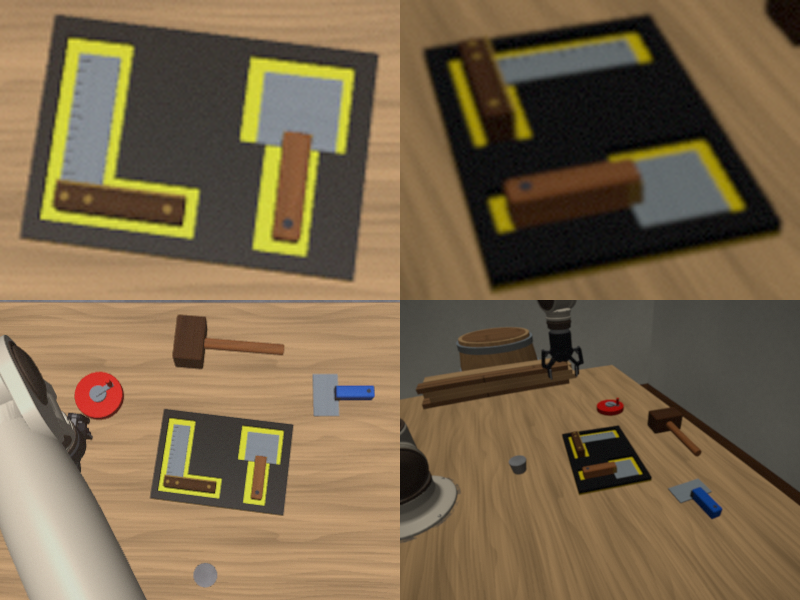

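Both tools sit in their cut-outs with yellow showing around them. The spatula, reel, mallet and bung have not moved, and the gripper is clear.

```bash
python3 -c "
from cell import robot
print(robot.hand_in())"
```

```text
the job is handed in; nothing more can be done
None
```

The scraper and the try square are set down in their own cut-outs, the spatula was not touched, and the job is handed in at about 21 s. In the final pictures no gap shows behind the scraper's blade, so I judged it flat from the height and light force at which it touched down.

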